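# Kit the balloon-line insulator stack into the sloping clamp cradle

### The job

Swing the cradle's red-knobbed keeper lever fully open, then build the stack flat on the sloping plate, snug against the two brass pins: black rubber collar first, blue ceramic insulator on it, steel ring on top, each part let go before the next goes on. Set the ceramic down gently, never dropping it, and finish by swinging the keeper fully shut over the stack and letting go. Leave the yellow shells, the swivel and the tin bin where they are.

Things in the scene. Friction and masses are not known exactly. Their poses are not given: they have to be found in the camera images.
- nest: sloping aluminium plate, 120 x 120 x 8 mm, on the fixed green cradle. Origin: on its upper face, 86 mm above the worktop, where the stack's axis belongs. z: square out of the plate, 25 deg from vertical, leaning to the cradle's low front edge; x: straight up the slope; y: level, to the left looking up the slope. Plate spans x -45 to +75, y -60 to +60 mm
- pins (a point): midway between the tops of the two brass rest pins on the plate (axes as nest). Pins 8 mm thick, rise 35 mm along z, at nest x -23.8, y +/-16.6 mm: a 50 mm part touching both is centred on the nest's z axis
- pivot (a point): axis of the keeper lever, at nest x 54, y 0, 41 mm off the plate, on top of a fixed post 16 mm thick. A nut and 22 mm boss rise to 55 mm off the plate
- keeper (a joint): keeper lever angle, rad; turns parallel to the plate about pivot. 0 = shut against its stop, arm pointing down the slope over the stack's axis; grows to 1.8 (fully open) as the knob swings to nest -y. Starts 0 to 0.45. Stays where left; about 2 N at the knob moves it. Arm 16 mm wide, 41 to 49 mm off the plate: clears the 38 mm stack by 3 mm
- keeper_knob (a point): middle of the keeper's red upright round knob (18 mm thick, 30 mm tall along nest z, from 49 to 79 mm off the plate), 66 mm from the pivot axis; this point is 64 mm off the plate
- collar: black rubber launch collar, a flat ring: outside 50 mm, bore 28 mm, 12 mm thick. Origin at its middle (half thickness); z along its axis. Starts flat on the cork mat
- insulator: blue ceramic insulator, a solid disc 50 mm across, 16 mm thick, brass core flush, chipped rim (mark only). Origin at its middle; z along its axis. Starts flat on the mat
- ring: steel retaining ring, flat: outside 50 mm, bore 34 mm, 10 mm thick. Origin at its middle; z along its axis. Starts flat on the mat
- mat: fixed cork mat 280 x 300 x 3 mm on the worktop; origin under its centre. Its top is 3 mm above the worktop
- half_shell: bystander: yellow plastic half shell, round, 60 mm across, 50 mm tall, standing on the mat; origin under its centre. Leave alone
- tall_shell: bystander: upright yellow sonde shell, 62 x 62 mm, 142 mm tall with its cap, on the worktop between mat and cradle; origin under its centre. Leave alone
- swivel: bystander: steel parachute swivel lying on the mat, 74 mm long (along its x) x 24 x 12 mm; origin under its centre. Leave alone
- bin_rim (a point): middle of the near rim of the tilting tin bin (150 x 230 x 120 mm, tipped forward by 0 to 0.55 rad on side pivots 150 mm above the worktop and 75 mm behind this rim when level; frame 270 mm wide, 170 mm tall). Beyond the mat; leave alone

How it is judged:
On the way, in this order (a step that is already met when the one before it is completed fails the run):
1. the keeper lever is swung open (beyond 1.3 rad) (value of joint keeper above 1.3 rad), for 0.1 s.
2. the rubber collar lies in the cradle on the plate and is let go (x of collar in the frame of nest between -0.005 and 0.005 m and y of collar in the frame of nest between -0.005 and 0.005 m and z of collar in the frame of nest between 0.003 and 0.009 m and angle between the z axis of collar and the z axis of nest, either way round below 0.12 rad and contact force between the fingers and collar below 0.1 N), for 0.2 s.
3. the blue insulator lies on the collar and is let go (x of insulator in the frame of nest between -0.005 and 0.005 m and y of insulator in the frame of nest between -0.005 and 0.005 m and z of insulator in the frame of nest between 0.017 and 0.023 m and angle between the z axis of insulator and the z axis of nest, either way round below 0.12 rad and contact force between the fingers and insulator below 0.1 N), for 0.2 s.
4. the steel ring lies on the insulator and is let go (x of ring in the frame of nest between -0.005 and 0.005 m and y of ring in the frame of nest between -0.005 and 0.005 m and z of ring in the frame of nest between 0.03 and 0.036 m and angle between the z axis of ring and the z axis of nest, either way round below 0.12 rad and contact force between the fingers and ring below 0.1 N), for 0.2 s.
At the end, for the whole second after the job is handed in: In the cradle, from the plate up: collar, insulator, ring, each within 5 mm of the stack's axis along the plate's x and y, within 3 mm of its height in the stack (middles 6, 20 and 33 mm off the plate), within 0.12 rad of flat on the slope, at rest; keeper shut to within 0.12 rad and still (x of collar in the frame of nest between -0.005 and 0.005 m and y of collar in the frame of nest between -0.005 and 0.005 m and z of collar in the frame of nest between 0.003 and 0.009 m and angle between the z axis of each of collar, insulator, ring and the z axis of nest, either way round below 0.12 rad and x of insulator in the frame of nest between -0.005 and 0.005 m and y of insulator in the frame of nest between -0.005 and 0.005 m and z of insulator in the frame of nest between 0.017 and 0.023 m and x of ring in the frame of nest between -0.005 and 0.005 m and y of ring in the frame of nest between -0.005 and 0.005 m and z of ring in the frame of nest between 0.03 and 0.036 m and value of joint keeper below 0.12 rad and linear speed of each of collar, insulator, ring below 0.02 m/s and velocity of joint keeper between -0.05 and 0.05 rad/s); the robot touches nothing.
It fails at once if the half shell is shifted by more than 20 mm or toppled (distance of half_shell from where it was at the start of the episode above 0.02 m or angle between half_shell's own z axis and vertical above 0.5 rad).
It fails at once if the whole shell is shifted by more than 20 mm or toppled (distance of tall_shell from where it was at the start of the episode above 0.02 m or angle between tall_shell's own z axis and vertical above 0.5 rad).
It fails at once if the swivel is shifted by more than 20 mm (distance of swivel from where it was at the start of the episode above 0.02 m).
It fails at once if the bin is shifted by more than 20 mm (distance of bin_rim from where it was at the start of the episode above 0.02 m).
It fails at once if the ceramic insulator is dropped or thrown (faster than 0.45 m/s with no finger on it) (linear speed of insulator above 0.45 m/s and contact force between the fingers and insulator below 0.1 N).
It also fails if it takes over 72 s, if anything falls off the work surface, if the arm or the gripper's body presses on something with over 40 N, if the wrist force passes 120 N, or if a joint passes its speed limit or range.

### The arm

A 7-joint arm with a two-finger parallel gripper is mounted at the origin on the work surface. World frame = base frame: x ahead of the robot, y to its left, z up, the work surface at z = 0. Lengths are in m, angles in rad, forces in N, time in s.
With the tool pointing down it reaches from about 0.425 to 0.925 m from the base axis. Payload 6.8 kg.
Tool frame: the origin (TCP) lies at the very end of the fingers, on their centre line; the grasp point (between the pads) lies 19 mm behind it; z points along the fingers, y is the line along which they close (so a half turn about z gives the same grasp; the last joint's range is limited). The gripper opens to 85 mm and grips with 20 to 120 N. Pads are 22 mm wide; open, the fingers measure 114 mm over their backs; the gripper's body (76 mm by 85 mm) begins 54 mm behind the grasp point. The pads swing forward as they close: fully open they stand 13 mm farther back than shut.
Start: joints at [1.072, 0.477, 0.022, 1.555, -0.011, 1.109, -0.083], TCP at [0.257, -0.624, 0.231] pointing down, gripper open.
Joint ranges: [-2.96, 2.96], [-0.34, 2.1], [-1.41, 1.46], [0.24, 2.44], [-1.37, 4.51], [0.17, 1.92], [-2.96, 2.96]. Speed limits (rad/s): [2.39, 2.39, 3.14, 3.14, 3.14, 3.14, 3.14].

### API

Orientations are given as a unit quaternion [w, x, y, z].
In Python, from station import bot, camrig gives the robot as it stands (bot), with the cameras (camrig).
- The arm moves only by the shell command python3 nudge.py 'ROWS' [FORCE]. ROWS is a JSON list of rows, 1 to 20 of them, each an object with the fields pos (a list: dx, dy, dz in m), rz (a turn about the tool's z in rad), aperture (the opening from 0.0 (shut) to 1.0 (fully open)); a field left out counts as zero (the opening has to be given); each row shifts and turns the commanded pose from where the row before left it, along the tool's axes as they then stand; what a row does not reach is not made up. A row lasts 1/10 s, in which the tool goes at most 0.05 m and 0.15 rad, less where a joint would pass 70% of its speed; a pose out of reach is approached as far as the arm can. The fingers move at their own pace and stop on an object; FORCE is the grip in N (left out, the last holds). Time passes only in rows, so rows that do not move let the fingers close. It prints the time, the measured TCP pose, the force, the opening and the grip force at its end. Input that does not fit is refused with a message, and nothing moves.
- bot.get_obs(): the state, without advancing time (a new reading comes with each control period).
- camrig.read_camera(name): name is "scene" or "top" or "wrist"; returns the picture (420x560x3 uint8, blue, green, red); there is no depth.
- camrig.camera_info(name): a dict with "vertical_fov" (degrees; the focal length in pixels is half the picture's height over the tangent of half this angle, whatever the lens; pixels are square), "cx", "cy" (the principal point, pixels), "view" (4x4, takes a point from world to camera coordinates); the wrist camera has in their place "hand_eye" (4x4, takes a point from camera to tool coordinates, whose origin is the TCP and whose axes are the flange's). Camera axes: x right, y up, looking along -z (the intrinsics and any distortion apply to the point x, -y, -z); pixel columns grow to the right and rows downward; lengths in m; the calibration is good to about 2 mm. A picture is of the moment at which its call begins: read the wrist's pose just before it. camera_info takes no time and is no camera call.
- bot.hand_in(): hands the job in; it is judged then, once.
The state is a dict: "t": time; "q": joint angles; "joint_vel": joint speeds; "joint_torque": joint torques, N m; "eef_pos": TCP position; "tool_rot": TCP orientation; "contact_force": force on the tool from outside, world axes, zero at the start; "torque": the same for the moment, N m; "gripper_width": opening from 0.0 (shut) to 1.0 (fully open); "grasp_force": force on a finger pad.
Only numpy, scipy, OpenCV 4.12 (cv2) and the standard library are available. Lean on these libraries where they do the work, as an engineer would, in place of code of your own. Each camera call takes 0.05 s, during which the arm holds its last target. There are 200 camera calls.

## Working session

There is one attempt and no reset: what is moved stays moved. The work goes in short steps, Python scripts to look and compute and a shell command to move; the robot and the scene stay as the last step left them, time stands still between calls to the robot, and variables do not carry over. Pictures are saved under pics/ and viewed, at most 10 in all, crops included, and the job is handed in when it is done.

```bash
ls; mkdir -p pics
python3 - <<'E'
from station import bot, camrig
import cv2,numpy as np,json
o=bot.get_obs();print({k:np.round(v,3).tolist() for k,v in o.items()})
for n in ("scene","top","wrist"):
    print(n,camrig.camera_info(n))
    cv2.imwrite(f"pics/{n}0.png",camrig.read_camera(n))
E
```

```text
nudge.py
pics
station.py
{'t': 0.0, 'q': [1.072, 0.478, 0.022, 1.556, -0.012, 1.109, -0.083], 'joint_vel': [0.0, 0.002, -0.001, 0.0, 0.001, -0.001, -0.001], 'joint_torque': [-0.001, -59.647, 1.607, -28.121, 0.012, 0.009, -0.0], 'eef_pos': [0.257, -0.624, 0.23], 'tool_rot': [-0.001, 0.981, 0.194, -0.0], 'contact_force': [-0.088, -0.294, -0.451], 'torque': [0.047, -0.03, 0.053], 'grasp_force': 0.0, 'gripper_width': 0.996}
scene {'vertical_fov': 51.167155973936474, 'cx': 276.2492620721408, 'cy': 203.7488118903386, 'view': array([[-0.77083277,  0.63686254, -0.01493126,  0.39693835],
       [-0.48046282, -0.56582293,  0.67007454,  0.21492529],
       [ 0.41829692,  0.52368934,  0.74214363, -1.45484012],
       [ 0.        ,  0.        ,  0.        ,  1.        ]])}
top {'vertical_fov': 52.013626504736216, 'cx': 278.9208449390393, 'cy': 207.65767308169282, 'view': array([[-0.00955106, -0.99981954,  0.01642157,  0.06675656],
       [ 0.99011749, -0.007158  ,  0.14005758, -0.61044431],
       [-0.13991476,  0.01759698,  0.99000718, -0.87263748],
       [ 0.        ,  0.        ,  0.        ,  1.        ]])}
wrist {'vertical_fov': 68.60554783744509, 'cx': 279.9106724782712, 'cy': 210.30301968587293, 'hand_eye': array([[-2.98683789e-04,  9.51408483e-01,  3.07931499e-01,
         7.99634676e-02],
       [ 9.99999887e-01,  1.70149323e-04,  4.44261943e-04,
         4.59750877e-05],
       [ 3.70280245e-04,  3.07931597e-01, -9.51408427e-01,
        -1.43353081e-01],
       [ 0.00000000e+00,  0.00000000e+00,  0.00000000e+00,
         1.00000000e+00]])}
```

View pics/top0.png

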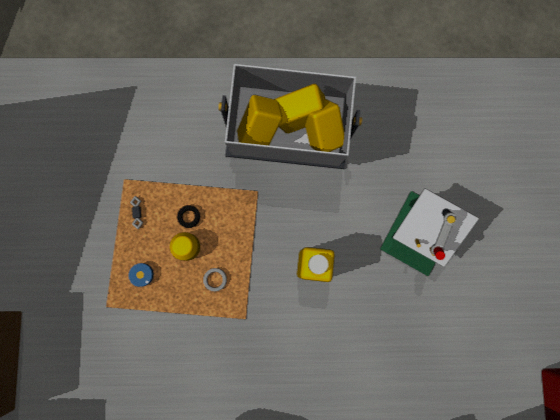

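View pics/scene0.png

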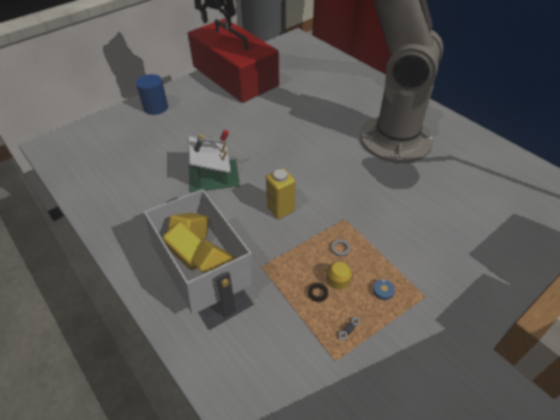

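Top view: collar is the black ring at about (189,216), the insulator is blue at (141,275), and the steel ring is at (215,280). The half shell is at (184,247), the swivel at (137,212) and the tall shell at (317,264). The cradle plate is around (435,228), with the knob at (440,254). I'll enlarge the cradle and measure the parts.

```bash
cat > h.py <<'E'
import numpy as np,cv2
from scipy.spatial.transform import Rotation as R
from station import bot, camrig
def cam(n,o=None):
    c=camrig.camera_info(n); f=210/np.tan(np.radians(c['vertical_fov']/2))
    if n=='wrist':
        o=o or bot.get_obs(); w,x,y,z=o['tool_rot']; T=np.eye(4);T[:3,:3]=R.from_quat([x,y,z,w]).as_matrix();T[:3,3]=o['eef_pos']
        M=T@np.array(c['hand_eye'])
    else: M=np.linalg.inv(np.array(c['view']))
    return f,c['cx'],c['cy'],M
def ray(C,u,v):
    f,cx,cy,M=C; d=M[:3,:3]@np.array([(u-cx)/f,-(v-cy)/f,-1]); return M[:3,3],d
def hit(C,u,v,z):
    p,d=ray(C,u,v); return p+d*(z-p[2])/d[2]
def proj(C,P):
    f,cx,cy,M=C; q=np.linalg.inv(M)@np.r_[P,1]; return cx+f*q[0]/-q[2], cy-f*q[1]/-q[2]
def blob(mask,n=1):
    k,l,s,c=cv2.connectedComponentsWithStats(mask.astype(np.uint8))
    i=np.argsort(-s[1:,4])[:n]+1
    return [(c[j],s[j]) for j in i]
def tri(r1,r2):
    A=[];b=[]
    for p,d in (r1,r2):
        d=d/np.linalg.norm(d);Q=np.eye(3)-np.outer(d,d);A.append(Q);b.append(Q@p)
    return np.linalg.lstsq(np.vstack(A),np.hstack(b),rcond=None)[0]
E
python3 - <<'E'
from h import *
t=cv2.imread('pics/top0.png');s=cv2.imread('pics/scene0.png')
a=cv2.resize(t[180:285,375:515],None,fx=4,fy=4,interpolation=cv2.INTER_CUBIC)
b=cv2.resize(s[120:195,180:250],None,fx=3.5,fy=3.5,interpolation=cv2.INTER_CUBIC)
im=np.zeros((420,805,3),np.uint8);im[:,:560]=a;im[:b.shape[0],560:560+b.shape[1]]=b
cv2.imwrite('pics/crop1.png',im[:,:800])
C=cam('top')
hsv=cv2.cvtColor(t,cv2.COLOR_BGR2HSV);H,S,V=cv2.split(hsv)
m=np.zeros_like(H,bool);m[185:315,112:255]=1
print('ins',[(c,st,hit(C,*c,.019)) for c,st in blob(m&(H>95)&(H<125)&(S>120))])
print('col',[(c,st,hit(C,*c,.015)) for c,st in blob(m&(V<50),3)])
print('ring',[(c,st,hit(C,*c,.013)) for c,st in blob(m&(S<60)&(V>60),4)])
print('half',[(c,st,hit(C,*c,.05)) for c,st in blob(m&(H>22)&(H<35)&(S>180),1)])
print('knob',[(c,st,hit(C,*c,.15)) for c,st in blob((H<6)&(S>180)&(V>90),3)])
print('tall',hit(C,318,264,.142),'mat corners',[hit(C,*p,.003)[:2] for p in((124,180),(258,190),(247,319),(108,306))])
print('bin rim pts',hit(C,226,157,.15),hit(C,346,167,.15), 'nest~',hit(C,433,230,.086))
E
```

```text
ins [(array([140.65497076, 274.31578947]), array([129, 264,  24,  22, 342], dtype=int32), array([0.47349695, 0.35614833, 0.019     ]))]
col [(array([188.45683453, 216.25179856]), array([177, 206,  23,  22, 278], dtype=int32), array([0.59739075, 0.25823608, 0.015     ])), (array([138.75      , 212.08333333]), array([134, 206,   8,  12,  36], dtype=int32), array([0.6073395 , 0.36618076, 0.015     ])), (array([150.95833333, 272.70833333]), array([146, 264,   8,  18,  24], dtype=int32), array([0.47663417, 0.33559028, 0.015     ]))]
ring [(array([115.11566265, 210.0626506 ]), array([112, 185,  11,  73, 415], dtype=int32), array([0.61242788, 0.41819641, 0.013     ])), (array([251.67574932, 285.51498638]), array([247, 233,   8,  82, 367], dtype=int32), array([0.44745669, 0.12096673, 0.013     ])), (array([138.67918089, 312.09215017]), array([112, 308,  77,   7, 293], dtype=int32), array([0.39463114, 0.35932019, 0.013     ])), (array([214.62211982, 279.30875576]), array([203, 268,  24,  23, 217], dtype=int32), array([0.46133788, 0.20014909, 0.013     ]))]
half [(array([183.8616145 , 246.24711697]), array([170, 233,  30,  27, 607], dtype=int32), array([0.53050229, 0.25972638, 0.05      ]))]
knob [(array([439.67213115, 254.86885246]), array([435, 251,  10,   9,  61], dtype=int32), array([ 0.50512376, -0.23401749,  0.15      ]))]
tall [ 0.49051788 -0.00830581  0.142     ] mat corners [array([0.68120288, 0.40511965]), array([0.65664872, 0.10719668]), array([0.37669193, 0.13146302]), array([0.40712196, 0.42795932])]
bin rim pts [0.69376968 0.1632351  0.15      ] [ 0.67302478 -0.06492297  0.15      ] nest~ [ 0.55697627 -0.2485514   0.086     ]
```

View pics/crop1.png

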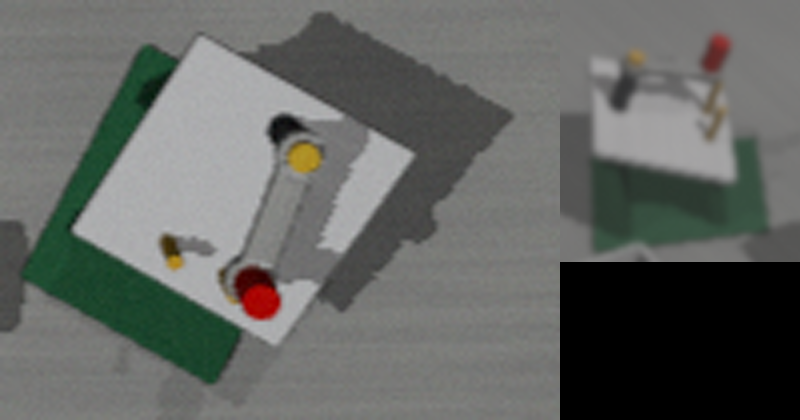

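The crop shows the plate corners at crop pixels (200,34), (415,153), (277,346) and (72,231). The low edge with the pins is at lower left, the pivot nut is at (304,156), and the knob top is at (262,300).

Run:
```python
from h import *
C=cam('top');s=np.sin(np.radians(25));co=np.cos(np.radians(25))
px=[(200,34),(415,153),(277,346),(72,231)];N=np.array([(75,60),(75,-60),(-45,-60),(-45,60)])/1000
W=[hit(C,375+(u+.5)/4-.5,180+(v+.5)/4-.5,.086+n[0]*s) for (u,v),n in zip(px,N)]
W=np.array(W);print(W.round(4))
print(np.linalg.norm(W-np.roll(W,-1,0),axis=1))
# 2D rigid fit of (x cos25, y)
A=np.c_[N[:,0]*co,N[:,1]];z=A@[1,1j];w=W[:,:2]@[1,1j]
r=np.sum((w-w.mean())*np.conj(z-z.mean()));r/=abs(r);o=w.mean()-r*z.mean()
print('yaw',np.angle(r),'origin',o,'res',abs(o+r*z-w))
yaw=np.angle(r);O=np.array([o.real,o.imag,.086])
Rn=R.from_euler('ZY',[yaw,-np.radians(25)]).as_matrix()
print(Rn.round(3))
def n2w(p):return O+Rn@(np.array(p)/1000)
print('pivot nut',proj(C,n2w((54,0,55))),'seen',375+304/4,180+156/4)
for y in(16.6,-16.6):print('pin',proj(C,n2w((-23.8,y,35))))
p,d=ray(C,375+262/4-.1,180+300/4-.1)
k=(78-Rn[:,2]@(p-O)*1000)/1000/(Rn[:,2]@d);q=Rn.T@(p+k*d-O);print('knob nest',q, 'ang',np.arctan2(-q[1],.054-q[0]))
```

```text
[[ 0.6372 -0.2249  0.1177]
 [ 0.5773 -0.3274  0.1177]
 [ 0.4845 -0.2737  0.067 ]
 [ 0.5441 -0.1713  0.067 ]]
[0.1186556  0.11861923 0.1184475  0.11881121]
yaw -0.5259619914907057 origin (0.5490151896020676-0.24247074580089073j) res [0.00076588 0.00119023 0.00091419 0.00119111]
[[ 0.784  0.502 -0.365]
 [-0.455  0.865  0.212]
 [ 0.423  0.     0.906]]
pivot nut (np.float64(450.6867942716219), np.float64(218.8494626292854)) seen 451.0 219.0
pin (np.float64(418.4250724580381), np.float64(244.99780587182548))
pin (np.float64(433.49352341948946), np.float64(253.41526334975944))
knob nest [-0.01009996 -0.015144    0.078     ] ang 0.2320018921544712
```

The nest fit is good: origin (0.549, -0.2425), yaw -0.526, residuals about 1 mm, keeper about 0.23 rad. I'll turn the tool so its y lies along nest y and the camera is on the downhill side, then move over the nest.

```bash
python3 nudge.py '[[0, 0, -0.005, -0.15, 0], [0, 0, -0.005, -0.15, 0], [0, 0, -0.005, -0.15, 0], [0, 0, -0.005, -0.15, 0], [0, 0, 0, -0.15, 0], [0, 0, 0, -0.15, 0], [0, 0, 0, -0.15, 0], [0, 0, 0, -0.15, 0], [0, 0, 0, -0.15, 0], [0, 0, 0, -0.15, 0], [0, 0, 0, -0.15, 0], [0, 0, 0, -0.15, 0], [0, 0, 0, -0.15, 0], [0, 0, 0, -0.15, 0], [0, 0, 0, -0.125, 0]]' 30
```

```text
refused: ROWS must be a list of objects, one for each row. Nothing was moved.
```

The call was refused and nothing moved: it wants a list of objects, one for each row. Same move again in that form.

```bash
python3 nudge.py '[{"pos":[0, 0, -0.005], "rz":-0.15, "aperture":0}, {"pos":[0, 0, -0.005], "rz":-0.15, "aperture":0}, {"pos":[0, 0, -0.005], "rz":-0.15, "aperture":0}, {"pos":[0, 0, -0.005], "rz":-0.15, "aperture":0}, {"rz":-0.15, "aperture":0}, {"rz":-0.15, "aperture":0}, {"rz":-0.15, "aperture":0}, {"rz":-0.15, "aperture":0}, {"rz":-0.15, "aperture":0}, {"rz":-0.15, "aperture":0}, {"rz":-0.15, "aperture":0}, {"rz":-0.15, "aperture":0}, {"rz":-0.15, "aperture":0}, {"rz":-0.15, "aperture":0}, {"rz":-0.125, "aperture":0}]' 30
python3 nudge.py '[{"pos":[0, 0.01, 0], "aperture":0}, {"pos":[0, 0.03, 0], "aperture":0}, {"pos":[-0.01, 0.035, 0], "aperture":0}, {"pos":[-0.01, 0.035, 0], "aperture":0}, {"pos":[-0.01, 0.035, 0], "aperture":0}, {"pos":[-0.01, 0.035, 0], "aperture":0}, {"pos":[-0.01, 0.035, 0], "aperture":0}, {"pos":[-0.01, 0.035, 0], "aperture":0}, {"pos":[0, 0.035, 0], "aperture":0}, {"pos":[0, 0.035, 0], "aperture":0}, {"pos":[0, 0.035, 0], "aperture":0}, {"pos":[0, 0.035, 0], "aperture":0}, {"pos":[0, 0.035, 0], "aperture":0}, {"pos":[0, 0.035, 0], "aperture":0}, {"pos":[0, 0.015, 0], "aperture":0}, {"aperture":0}, {"aperture":0}]'
python3 - <<'E'
from h import *
o=bot.get_obs();print(o['q'],o['tool_rot'],o['eef_pos'],o['gripper_width']);cv2.imwrite('pics/w1.png',camrig.read_camera('wrist'))
E
```

```text
t: 1.65
eef_pos: [0.2569, -0.624, 0.2508]
tool_rot: [-0.0, 0.257, 0.966, 0.0]
contact_force: [-0.4, -0.1, 0.6]
gripper_width: 0.002
grasp_force: 0.0
t: 3.35
eef_pos: [0.5467, -0.2447, 0.2511]
tool_rot: [-0.0, 0.261, 0.965, -0.001]
contact_force: [-0.1, -0.2, -0.5]
gripper_width: -0.001
grasp_force: 0.0
[ 0.77062319  0.39647303 -0.59376293  1.68995646  0.24246231  1.12998374
  1.15121659] [-3.48736388e-04  2.60935903e-01  9.65355894e-01 -5.75279560e-04] [ 0.54665714 -0.24465073  0.25106588] -0.0007963097387544118
```

View pics/w1.png

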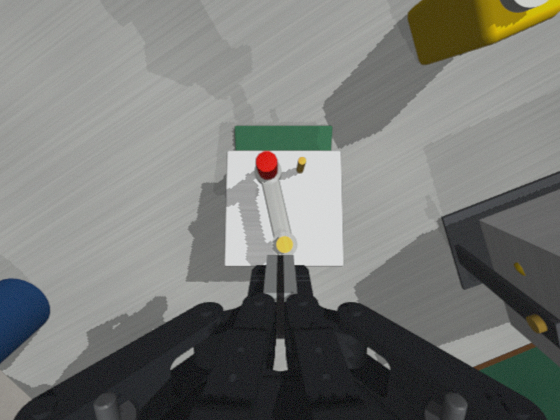

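The wrist view shows the plate corners at about (228,151), (341,151), (343,265) and (225,265), with the knob at (266,163), the left-hand pin at (301,163) and the nut at (284,244). I'll refine the nest pose from this view.

```bash
cat > nest.py <<'E'
from h import *
s,co=np.sin(np.radians(25)),np.cos(np.radians(25))
def fit(C,px):
    N=np.array([(75,60),(75,-60),(-45,-60),(-45,60)])/1000
    W=np.array([hit(C,u,v,.086+n[0]*s) for (u,v),n in zip(px,N)])
    z=np.c_[N[:,0]*co,N[:,1]]@[1,1j];w=W[:,:2]@[1,1j]
    r=np.sum((w-w.mean())*np.conj(z-z.mean()));r/=abs(r);o=w.mean()-r*z.mean()
    print('yaw',np.angle(r),'O',o,'res',abs(o+r*z-w))
    return np.array([o.real,o.imag,.086]),np.angle(r)
O=np.array([.549,-.2425,.086]);yaw=-.526
try: exec(open('nestval.py').read())
except OSError: pass
Rn=R.from_euler('ZY',[yaw,-np.radians(25)]).as_matrix()
n2w=lambda p:O+Rn@(np.array(p,float)/1000)
def onplane(C,u,v,h):   # nest mm coords of pixel at h mm off plate
    p,d=ray(C,u,v);k=(h/1000-Rn[:,2]@(p-O))/(Rn[:,2]@d);return Rn.T@(p+k*d-O)*1000
def rel(target,o=None):  # tool-axes move (m) to bring TCP to world target
    o=o or bot.get_obs();w,x,y,z=o['tool_rot'];return R.from_quat([x,y,z,w]).inv().apply(np.array(target)-o['eef_pos'])
E
python3 - <<'E'
from nest import *
im=cv2.imread('pics/w1.png');hsv=cv2.cvtColor(im,cv2.COLOR_BGR2HSV);H,S,V=cv2.split(hsv)
print(im[200,330],im[158,240],im[200,200],im[260,240],im[265,235])
C=cam('wrist')
m=((V>185)&(S<25)).astype(np.uint8);m[:140]=0;m[275:]=0;m[:,:215]=0;m[:,355:]=0
def line(pts): 
    vx,vy,x,y=cv2.fitLine(np.float32(pts),cv2.DIST_HUBER,0,.01,.01).ravel();return np.cross((x,y,1),(x+vx,y+vy,1))
g=cv2.cvtColor(im,cv2.COLOR_BGR2GRAY).astype(float)
rows=range(160,258,4)
L=line([(min(np.where(m[r])[0])-.5,r) for r in rows if m[r].any()]);Rr=line([(max(np.where(m[r])[0])+.5,r) for r in rows])
T=line([(c,min(np.where(m[:,c])[0])-.5) for c in list(range(235,250,3))+list(range(315,338,3))])
B=line([(c,max(np.where(m[:,c])[0])+.5) for c in list(range(305,338,3))+list(range(230,240,3))])
X=lambda a,b:(lambda q:(q[0]/q[2],q[1]/q[2]))(np.cross(a,b))
px=[X(B,Rr),X(B,L),X(T,L),X(T,Rr)];print(np.round(px,1))
O2,y2=fit(C,px)
print('tool x yaw',2*np.arctan2(bot.get_obs()['tool_rot'][2],bot.get_obs()['tool_rot'][1]))
q=onplane(C,*blob((H<6)&(S>180)&(V>90)&(np.arange(420)[:,None]<200))[0][0],75);print('knob',q,np.arctan2(-q[1],54-q[0]))
q=onplane(C,284,244,55);print('nut',q)
print('pin top',onplane(C,302,160,35))
E
```

```text
[216 215 215] [215 215 214] [113 118 116] [215 215 213] [190 192 191]
[[342.9 265.5]
 [225.  265.5]
 [227.4 150.5]
 [340.1 150.5]]
yaw -0.5292558343399495 O (0.5502460875790718-0.2424393543676017j) res [0.00096343 0.00097382 0.00082842 0.0008542 ]
tool x yaw 2.6123199634964376
knob [ -9.42301348 -13.73381082  75.        ] 0.2132505358300986
nut [5.48808694e+01 3.83589914e-02 5.50000000e+01]
pin top [-22.89938255  17.33345741  35.        ]
```

```bash
echo "O=np.array([.5497,-.2425,.086]);yaw=-.528" > nestval.py
python3 - <<'E'
from nest import *
o=bot.get_obs()
def wp(th,off,h=62):
    return n2w((54-66*np.cos(th)-off*np.sin(th),-66*np.sin(th)+off*np.cos(th),h))
P=[wp(.22,36,90),wp(.22,36),wp(.22,23)]+[wp(t,23) for t in (.4,.6,.8,1.,1.2,1.4,1.6,1.75)]
last=np.zeros(3)
for p in P:
    r=rel(p,o);print((r*1000).round(1),((r-last)*1000).round(1));last=r
E
```

```text
[53.2 25.1 91.2] [53.2 25.1 91.2]
[ 41.3  25.1 116.5] [-11.8   0.1  25.4]
[ 38.8  12.4 115.3] [ -2.6 -12.7  -1.2]
[ 3.900e+01 -1.000e-01  1.155e+02] [  0.3 -12.6   0.2]
[ 36.9 -13.9 114.5] [ -2.1 -13.8  -0.9]
[ 32.4 -26.9 112.5] [ -4.5 -13.   -2.1]
[ 25.6 -38.7 109.3] [ -6.8 -11.8  -3.1]
[ 16.9 -48.8 105.2] [ -8.8 -10.1  -4.1]
[  6.5 -56.7 100.4] [-10.4  -7.9  -4.8]
[ -5.2 -62.2  95. ] [-11.6  -5.5  -5.4]
[-14.4 -64.6  90.7] [-9.2 -2.4 -4.3]
```

```bash
python3 nudge.py '[{"pos":[0.018, 0.009, 0.03], "aperture":0}, {"pos":[0.018, 0.008, 0.03], "aperture":0}, {"pos":[0.017, 0.008, 0.031], "aperture":0}, {"pos":[-0.006, 0, 0.013], "aperture":0}, {"pos":[-0.006, 0, 0.012], "aperture":0}, {"aperture":0}]'
python3 nudge.py '[{"pos":[-0.001, -0.006, -0.001], "aperture":0}, {"pos":[-0.001, -0.007, 0], "aperture":0}, {"pos":[0, -0.006, 0], "aperture":0}, {"pos":[0, -0.006, 0], "aperture":0}, {"pos":[-0.001, -0.007, -0.001], "aperture":0}, {"pos":[-0.001, -0.007, 0], "aperture":0}, {"pos":[-0.002, -0.007, -0.001], "aperture":0}, {"pos":[-0.002, -0.006, -0.001], "aperture":0}, {"pos":[-0.003, -0.006, -0.0015], "aperture":0}, {"pos":[-0.004, -0.006, -0.0015], "aperture":0}, {"pos":[-0.004, -0.005, -0.002], "aperture":0}, {"pos":[-0.005, -0.005, -0.002], "aperture":0}, {"pos":[-0.005, -0.004, -0.0025], "aperture":0}, {"pos":[-0.005, -0.004, -0.0025], "aperture":0}, {"pos":[-0.006, -0.003, -0.003], "aperture":0}, {"pos":[-0.006, -0.003, -0.002], "aperture":0}, {"pos":[-0.005, -0.001, -0.002], "aperture":0}, {"pos":[-0.004, -0.001, -0.002], "aperture":0}, {"aperture":0}]'
python3 nudge.py '[{"pos":[0.01, 0, -0.01], "aperture":0}, {"pos":[0.01, 0.01, -0.03], "aperture":0}, {"pos":[0.01, 0.02, -0.04], "aperture":0}, {"pos":[0.01, 0.02, -0.04], "aperture":0}, {"pos":[0, 0.01, -0.02], "aperture":0}, {"aperture":0}]'
python3 - <<'E'
from nest import *
C=cam('wrist');im=camrig.read_camera('wrist');cv2.imwrite('pics/w2.png',im)
H,S,V=cv2.split(cv2.cvtColor(im,cv2.COLOR_BGR2HSV))
for c,st in blob((H<6)&(S>180)&(V>90),2):
    q=onplane(C,*c,75);print('knob',c,st,q,np.arctan2(-q[1],54-q[0]))
# moves to above collar
o=bot.get_obs();print(o['t'],rel((.597,.258,.25)))
E
```

```text
t: 4.0
eef_pos: [0.5247, -0.2035, 0.1342]
tool_rot: [-0.0, 0.261, 0.965, -0.0]
contact_force: [-0.5, 0.5, 0.8]
gripper_width: -0.0
grasp_force: 0.0
t: 5.9
eef_pos: [0.5252, -0.3052, 0.1592]
tool_rot: [-0.003, 0.26, 0.966, 0.001]
contact_force: [-5.7, 5.7, 0.8]
gripper_width: 0.003
grasp_force: 3.9
t: 6.5
eef_pos: [0.5254, -0.2337, 0.3057]
tool_rot: [0.005, 0.259, 0.966, -0.001]
contact_force: [0.2, 1.5, 0.7]
gripper_width: 0.001
grasp_force: 0.0
knob [218.11956522 256.69565217] [209 249  20  17 276] [ 68.79921104 -62.57261122  75.        ] 1.803041242917843
knob [ 4.96774194 86.71612903] [  0  74  15  21 155] [-101.55142829 -283.56624854   75.        ] 1.0690638894787894
6.55 [0.18395937 0.46317694 0.05181743]
```

```bash
python3 nudge.py '[{"pos":[0.006, 0.015, 0], "aperture":0}, {"pos":[0.012, 0.031, 0], "aperture":0}, {"pos":[0.012, 0.031, 0], "aperture":0}, {"pos":[0.012, 0.031, 0], "aperture":0}, {"pos":[0.012, 0.031, 0], "aperture":0}, {"pos":[0.012, 0.031, 0], "aperture":0.8}, {"pos":[0.012, 0.031, 0], "aperture":0.8}, {"pos":[0.012, 0.031, 0], "aperture":0.8}, {"pos":[0.012, 0.031, 0], "aperture":0.8}, {"pos":[0.012, 0.031, 0], "aperture":0.8}, {"pos":[0.012, 0.031, 0], "aperture":0.8}, {"pos":[0.013, 0.031, 0], "aperture":0.8}, {"pos":[0.013, 0.031, 0.01], "aperture":0.8}, {"pos":[0.013, 0.031, 0.02], "aperture":0.8}, {"pos":[0.013, 0.031, 0.02], "aperture":0.8}, {"pos":[0.008, 0.015, 0.01], "aperture":0.8}, {"aperture":0.8}, {"aperture":0.8}]' 40
cat > parts.py <<'E'
from nest import *
# expected world positions -> measured from wrist view
def ring_at(C,mask,guess,h,r=45):
    u,v=map(int,proj(C,guess));m=np.zeros_like(mask,np.uint8)
    cv2.circle(m,(u,v),r,1,-1);m=(m&mask.astype(np.uint8))
    m=cv2.morphologyEx(m,cv2.MORPH_OPEN,np.ones((2,2),np.uint8))
    c=max(cv2.findContours(m,cv2.RETR_EXTERNAL,cv2.CHAIN_APPROX_NONE)[0],key=cv2.contourArea)
    pts=np.array([hit(C,*p,h)[:2] for p in cv2.convexHull(c)[:,0]])
    (x,y),rad=cv2.minEnclosingCircle(np.float32(pts*1000));
    return np.array([x,y])/1000,rad
E
python3 - <<'E'
from parts import *
o=bot.get_obs();print(o['eef_pos'],o['gripper_width'],o['t'])
C=cam('wrist',o);im=camrig.read_camera('wrist');cv2.imwrite('pics/w3.png',im)
print(proj(C,(.597,.258,.015)),proj(C,(.4735,.356,.019)),proj(C,(.461,.2,.013)))
E
```

```text
t: 8.35
eef_pos: [0.5939, 0.2596, 0.2392]
tool_rot: [-0.001, 0.26, 0.966, -0.001]
contact_force: [0.7, 1.3, 0.3]
gripper_width: 0.798
grasp_force: 0.0
[0.59385241 0.25960055 0.23917532] 0.798311109458747 8.35
(np.float64(279.6906914831498), np.float64(181.45123812930382)) (np.float64(301.36090094584347), np.float64(36.61626151309363)) (np.float64(175.46657556473147), np.float64(104.66602050395277))
```

View pics/w3.png

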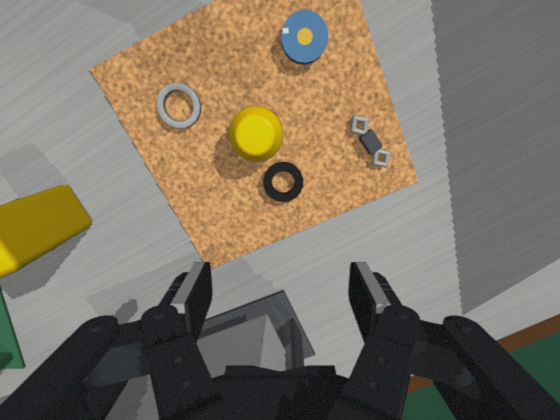

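The wrist view shows the collar at (283,182), ring at (178,106), insulator at (305,37), half shell at (256,133) and swivel at (370,141). These are within a few pixels of the predictions. Next I'll measure the circles precisely.

Run:
```python
from parts import *
im=cv2.imread('pics/w3.png');o=bot.get_obs();C=cam('wrist',o)
H,S,V=cv2.split(cv2.cvtColor(im,cv2.COLOR_BGR2HSV))
c,r=ring_at(C,V<45,(.597,.258,.015),.012,30);print('collar',c,r,rel((*c,.1),o))
c,r=ring_at(C,(H>95)&(H<125)&(S>90)|((H>15)&(H<30)&(V>180)&(S>150)),(.4735,.356,.019),.016,40);print('ins',c,r)
c,r=ring_at(C,(S<60)&(V>80),(.461,.2,.013),.010,35);print('ring',c,r)
```

```text
collar [0.60252185 0.26019501] 24.12430191040039 [-0.0061939   0.00532625  0.13990492]
ins [0.47716904 0.35855676] 25.058446884155273
ring [0.46531598 0.20117249] 25.32127571105957
```

```bash
python3 nudge.py '[{"pos":[-0.002, 0.002, 0.03], "aperture":0.8}, {"pos":[-0.001, 0.001, 0.04], "aperture":0.8}, {"pos":[-0.001, 0.001, 0.04], "aperture":0.8}, {"pos":[-0.001, 0.001, 0.04], "aperture":0.8}, {"pos":[0, 0, 0.009], "aperture":0.8}, {"aperture":0.8}, {"aperture":0.8}]'
python3 - <<'E'
from parts import *
o=bot.get_obs();print(o['eef_pos'],o['gripper_width'],o['t'])
C=cam('wrist',o);im=camrig.read_camera('wrist');cv2.imwrite('pics/w4.png',im)
H,S,V=cv2.split(cv2.cvtColor(im,cv2.COLOR_BGR2HSV))
for h in (.009,.012,.015):
  c,r=ring_at(C,V<45,(.601,.26,.015),h,60);print('collar',c,r,rel((*c,.003),o))
print(proj(C,(.601,.26,.015)))
s=camrig.read_camera('scene');H,S,V=cv2.split(cv2.cvtColor(s,cv2.COLOR_BGR2HSV))
E
```

```text
t: 9.1
eef_pos: [0.6026, 0.2621, 0.0836]
tool_rot: [0.001, 0.26, 0.966, 0.001]
contact_force: [-0.1, -0.1, 0.3]
gripper_width: 0.802
grasp_force: 0.0
[0.60264975 0.26209879 0.08362977] 0.8020634154220474 9.1
collar [0.60135944 0.2605191 ] 25.478918075561523 [ 0.00046167 -0.00222118  0.08062365]
collar [0.60044037 0.26108981] 25.12798500061035 [ 0.00154306 -0.00218983  0.08062185]
collar [0.59952142 0.26166058] 24.777225494384766 [ 0.00262438 -0.00215837  0.08062005]
(np.float64(275.00630138168407), np.float64(222.35860401083823))
```

View pics/w4.png

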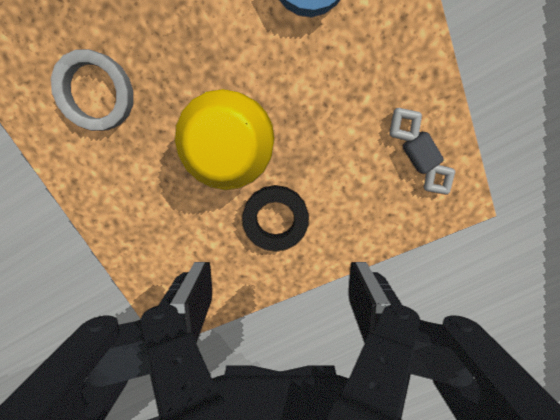

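The collar shows at (275,218), nearly centred between the fingertips at (211,262) and (350,262). I'll fine-align, go down, grip and lift.

```bash
python3 nudge.py '[{"pos":[0.001, -0.001, 0.02], "aperture":0.8}, {"pos":[0.0005, -0.0012, 0.025], "aperture":0.8}, {"pos":[0, 0, 0.02], "aperture":0.8}, {"pos":[0, 0, 0.01], "aperture":0.8}, {"pos":[0, 0, 0.005], "aperture":0.8}, {"aperture":0.8}, {"aperture":0.8}]' 30
python3 nudge.py '[{"aperture":0.7}, {"aperture":0.5}, {"aperture":0.3}, {"aperture":0.3}, {"aperture":0.3}, {"aperture":0.3}]' 30
```

```text
t: 9.9
eef_pos: [0.5995, 0.2612, 0.0022]
tool_rot: [0.0, 0.26, 0.966, 0.001]
contact_force: [-0.3, 0.7, -0.0]
gripper_width: 0.803
grasp_force: 0.0
t: 10.5
eef_pos: [0.5996, 0.2611, 0.0024]
tool_rot: [0.001, 0.26, 0.966, 0.001]
contact_force: [-0.4, -1.4, 6.5]
gripper_width: 0.564
grasp_force: 31.3
```

```bash
python3 nudge.py '[{"pos":[0, 0, -0.01], "aperture":0.3}, {"pos":[0, 0, -0.03], "aperture":0.3}, {"pos":[0, 0, -0.04], "aperture":0.3}, {"pos":[0, 0, -0.045], "aperture":0.3}, {"pos":[0, 0, -0.045], "aperture":0.3}, {"pos":[0, 0, -0.04], "aperture":0.3}, {"pos":[0, 0, -0.02], "aperture":0.3}, {"aperture":0.3}]'
python3 - <<'E'
from parts import *
o=bot.get_obs();print(o['eef_pos'],o['gripper_width'],o['grasp_force'],o['t'])
C=cam('wrist',o);im=camrig.read_camera('wrist');cv2.imwrite('pics/w5.png',im)
print(rel(n2w((1,0,25)),o))
E
```

```text
t: 11.3
eef_pos: [0.6002, 0.2619, 0.2356]
tool_rot: [0.003, 0.26, 0.966, 0.002]
contact_force: [0.2, 0.7, -0.5]
gripper_width: 0.56
grasp_force: 31.3
[0.6001811  0.26189881 0.23564264] 0.5595868577551536 31.292839469388127 11.3
[-0.19938517 -0.46224783  0.12483414]
```

View pics/w5.png

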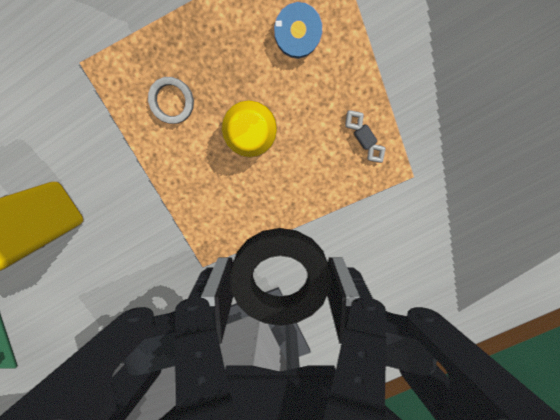

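Collar is held level, with its bore at (280,276) and centre within about 1 mm of the pad line. Carrying it over to the nest.

```bash
python3 - <<'E'
from parts import *
print(rel((O[0],O[1],.24)))
E
python3 nudge.py '[{"pos":[-0.006, -0.015, -0.01], "aperture":0.3}, {"pos":[-0.012, -0.03, 0], "aperture":0.3}, {"pos":[-0.013, -0.03, 0], "aperture":0.3}, {"pos":[-0.013, -0.03, 0], "aperture":0.3}, {"pos":[-0.013, -0.03, 0], "aperture":0.3}, {"pos":[-0.013, -0.03, 0], "aperture":0.3}, {"pos":[-0.013, -0.03, 0], "aperture":0.3}, {"pos":[-0.013, -0.03, 0], "aperture":0.3}, {"pos":[-0.013, -0.03, 0], "aperture":0.3}, {"pos":[-0.013, -0.03, 0], "aperture":0.3}, {"pos":[-0.013, -0.03, 0], "aperture":0.3}, {"pos":[-0.013, -0.03, 0], "aperture":0.3}, {"pos":[-0.013, -0.03, 0], "aperture":0.3}, {"pos":[-0.013, -0.03, 0], "aperture":0.3}, {"pos":[-0.013, -0.03, 0], "aperture":0.3}, {"pos":[-0.012, -0.03, 0], "aperture":0.3}, {"pos":[-0.004, -0.012, 0], "aperture":0.3}, {"aperture":0.3}, {"aperture":0.3}]'
python3 - <<'E'
from parts import *
print(rel((O[0],O[1],.1)))
E
```

```text
[-0.20985047 -0.46039922 -0.00764607]
t: 13.25
eef_pos: [0.535, -0.2519, 0.2405]
tool_rot: [-0.001, 0.259, 0.966, 0.001]
contact_force: [-0.1, 0.3, -0.3]
gripper_width: 0.559
grasp_force: 31.3
[-0.00826183  0.01539934  0.14053974]
```

```bash
python3 nudge.py '[{"pos":[-0.004, 0.008, 0.02], "aperture":0.3}, {"pos":[-0.004, 0.007, 0.04], "aperture":0.3}, {"pos":[0, 0, 0.04], "aperture":0.3}, {"pos":[0, 0, 0.02], "aperture":0.3}, {"pos":[0, 0, 0.012], "aperture":0.3}, {"aperture":0.3}, {"aperture":0.3}]'
python3 - <<'E'
from parts import *
print(rel((O[0],O[1],.098)), bot.get_obs()['contact_force'])
E
```

```text
t: 13.95
eef_pos: [0.5501, -0.2437, 0.1098]
tool_rot: [0.0, 0.259, 0.966, 0.0]
contact_force: [-0.4, 0.8, -2.1]
gripper_width: 0.559
grasp_force: 39.7
[0.00095558 0.00081463 0.01182553] [-0.36674834  0.82865263 -2.13741258]
```

```bash
python3 nudge.py '[{"pos":[0.001, 0.001, 0.003], "aperture":0.3}, {"pos":[0, 0, 0.003], "aperture":0.3}, {"pos":[0, 0, 0.003], "aperture":0.3}, {"pos":[0, 0, 0.002], "aperture":0.3}, {"aperture":0.3}]' 20
python3 nudge.py '[{"pos":[0, 0, 0.002], "aperture":0.3}, {"pos":[0, 0, 0.002], "aperture":0.3}, {"aperture":0.3}]'
python3 nudge.py '[{"pos":[0, 0, 0.001], "aperture":0.3}, {"aperture":0.3}]'
```

```text
t: 14.45
eef_pos: [0.5489, -0.2436, 0.098]
tool_rot: [-0.0, 0.26, 0.966, -0.0]
contact_force: [-0.8, 0.2, -0.6]
gripper_width: 0.559
grasp_force: 39.9
t: 14.75
eef_pos: [0.5489, -0.2435, 0.094]
tool_rot: [-0.0, 0.26, 0.966, 0.0]
contact_force: [-0.4, 0.0, -0.5]
gripper_width: 0.563
grasp_force: 39.9
t: 14.95
eef_pos: [0.5491, -0.2435, 0.0932]
tool_rot: [-0.0, 0.26, 0.966, -0.0]
contact_force: [-0.4, -0.0, -0.3]
gripper_width: 0.56
grasp_force: 39.9
```

```bash
cat > hole.py <<'E'
from parts import *
def hole(im):
    V=im.max(2);m=(V>60).astype(np.uint8)[225:330,235:325]
    k,l,s,c=cv2.connectedComponentsWithStats(m,connectivity=4);j=l[50,45];return s[j]+[235,225,0,0,0],c[j]+[235,225]
E
python3 - <<'E'
from hole import *
print(hole(cv2.imread('pics/w5.png')))
im=camrig.read_camera('wrist');cv2.imwrite('pics/w6.png',im);print(hole(im))
E
```

```text
(array([ 253,  255,   55,   41, 1740]), array([279.8637931 , 275.24195402]))
(array([ 251,  265,   59,   50, 2235]), array([279.64340045, 289.61387025]))
```

Hole aspect went from 41/55 to 50/59, so the collar is already tilting onto the slope with almost no force. Releasing it gradually.

```bash
python3 nudge.py '[{"aperture":0.58}, {"aperture":0.62}, {"aperture":0.7}, {"aperture":0.75}, {"aperture":0.8}, {"aperture":0.8}]'
python3 - <<'E'
from hole import *
o=bot.get_obs();C=cam('wrist',o);im=camrig.read_camera('wrist');cv2.imwrite('pics/w7.png',im);s,c=hole(im);print(s,c,onplane(C,*c,10))
u,v=proj(C,n2w((0,0,12)));print(u,v)
E
```

```text
t: 15.6
eef_pos: [0.5492, -0.2435, 0.0933]
tool_rot: [0.0, 0.26, 0.966, 0.0]
contact_force: [-0.7, 0.2, 0.2]
gripper_width: 0.801
grasp_force: 0.0
[ 253  238   54   55 2271] [279.5667107  264.94143549] [ 0.97058136 -0.56224309 10.        ]
280.6830893142841 263.21040089446734
```

View pics/w7.png

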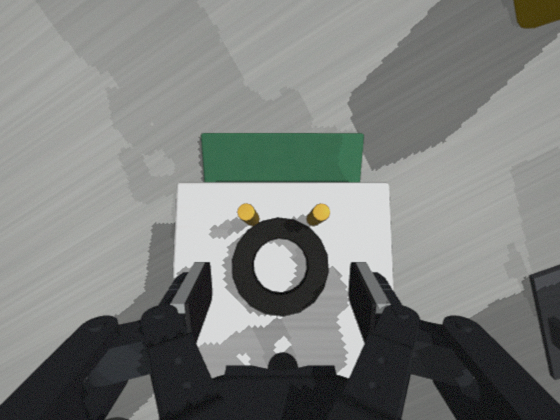

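The collar lies flat, with its bore at (280,265) giving nest (+1.0, -0.6) mm, just behind both pins at (247,212) and (321,212). Next, the insulator.

```bash
python3 nudge.py '[{"pos":[0, 0, -0.01], "aperture":0.8}, {"pos":[0, 0, -0.03], "aperture":0.8}, {"pos":[0, 0, -0.04], "aperture":0.8}, {"pos":[0, 0, -0.04], "aperture":0.8}, {"pos":[0, 0, -0.03], "aperture":0.8}, {"aperture":0.8}]'
python3 - <<'E'
from parts import *
print(rel((.477,.3586,.24)))
E
```

```text
t: 16.25
eef_pos: [0.552, -0.2438, 0.2492]
tool_rot: [0.005, 0.26, 0.966, -0.001]
contact_force: [-0.0, -0.7, 0.1]
gripper_width: 0.8
grasp_force: 0.0
[0.36722841 0.48336435 0.00646446]
```

```bash
python3 nudge.py '[{"pos":[0.011, 0.014, 0], "aperture":0.8}, {"pos":[0.022, 0.029, 0], "aperture":0.8}, {"pos":[0.022, 0.029, 0], "aperture":0.8}, {"pos":[0.022, 0.029, 0], "aperture":0.8}, {"pos":[0.022, 0.029, 0], "aperture":0.8}, {"pos":[0.022, 0.029, 0], "aperture":0.8}, {"pos":[0.022, 0.029, 0], "aperture":0.8}, {"pos":[0.022, 0.029, 0], "aperture":0.8}, {"pos":[0.022, 0.029, 0], "aperture":0.8}, {"pos":[0.022, 0.029, 0], "aperture":0.8}, {"pos":[0.022, 0.029, 0], "aperture":0.8}, {"pos":[0.022, 0.029, 0], "aperture":0.8}, {"pos":[0.022, 0.029, 0], "aperture":0.8}, {"pos":[0.022, 0.029, 0], "aperture":0.8}, {"pos":[0.022, 0.029, 0], "aperture":0.8}, {"pos":[0.022, 0.029, 0], "aperture":0.8}, {"pos":[0.022, 0.029, 0], "aperture":0.8}, {"pos":[0.005, 0.006, 0], "aperture":0.8}, {"aperture":0.8}, {"aperture":0.8}]'
python3 - <<'E'
from parts import *
o=bot.get_obs();C=cam('wrist',o);im=camrig.read_camera('wrist');cv2.imwrite('pics/w8.png',im)
H,S,V=cv2.split(cv2.cvtColor(im,cv2.COLOR_BGR2HSV))
c,r=ring_at(C,(H>95)&(H<125)&(S>90)|((H>15)&(H<30)&(V>180)&(S>150)),(.477,.3586,.019),.016,40);print('ins',c,r,rel((*c,.08),o),o['eef_pos'])
E
```

```text
t: 18.25
eef_pos: [0.4732, 0.3586, 0.2424]
tool_rot: [-0.0, 0.26, 0.966, -0.001]
contact_force: [-0.3, -1.2, 0.6]
gripper_width: 0.797
grasp_force: 0.0
ins [0.47632315 0.35935614] 25.201820373535156 [-0.00229721  0.00255991  0.1623535 ] [0.47324386 0.3586213  0.24235907]
```

```bash
python3 nudge.py '[{"pos":[-0.001, 0.001, 0.03], "aperture":0.8}, {"pos":[-0.001, 0.001, 0.04], "aperture":0.8}, {"pos":[0, 0, 0.04], "aperture":0.8}, {"pos":[0, 0, 0.04], "aperture":0.8}, {"pos":[0, 0, 0.012], "aperture":0.8}, {"aperture":0.8}, {"aperture":0.8}]'
python3 - <<'E'
from parts import *
o=bot.get_obs();C=cam('wrist',o);im=camrig.read_camera('wrist');cv2.imwrite('pics/w9.png',im)
H,S,V=cv2.split(cv2.cvtColor(im,cv2.COLOR_BGR2HSV))
b=[c for c,s in blob((H>15)&(H<30)&(V>150)&(S>150)&(np.hypot(*(np.indices(H.shape)-np.array(proj(C,(.476,.359,.019)))[::-1,None,None]))<40))][0]
print('core',hit(C,*b,.019),rel(hit(C,*b,.019),o))
for h in(.016,.019):
  c,r=ring_at(C,(H>95)&(H<125)&(S>90)|((H>15)&(H<30)&(V>180)&(S>150)),(.476,.359,.019),h,60);print('ins',c,r,rel((*c,.004),o),o['eef_pos'])
E
```

```text
t: 19.0
eef_pos: [0.4775, 0.361, 0.083]
tool_rot: [0.001, 0.26, 0.966, 0.001]
contact_force: [0.5, -0.0, -0.1]
gripper_width: 0.801
grasp_force: 0.0
core [0.47480768 0.35866944 0.019     ] [ 0.00122182 -0.00345457  0.06396305]
ins [0.47518442 0.35925378] 26.39149284362793 [ 0.00120071 -0.00278951  0.0789644 ] [0.47749744 0.36095621 0.08297057]
ins [0.47424933 0.35984711] 26.014921188354492 [ 0.00230732 -0.00274665  0.07896369] [0.47749744 0.36095621 0.08297057]
```

```bash
python3 nudge.py '[{"pos":[0.001, -0.002, 0.02], "aperture":0.8}, {"pos":[0.0005, -0.001, 0.025], "aperture":0.8}, {"pos":[0, 0, 0.02], "aperture":0.8}, {"pos":[0, 0, 0.009], "aperture":0.8}, {"pos":[0, 0, 0.003], "aperture":0.8}, {"aperture":0.8}, {"aperture":0.8}]'
python3 nudge.py '[{"aperture":0.7}, {"aperture":0.5}, {"aperture":0.3}, {"aperture":0.3}, {"aperture":0.3}, {"aperture":0.3}]' 40
python3 nudge.py '[{"pos":[0, 0, -0.01], "aperture":0.3}, {"pos":[0, 0, -0.03], "aperture":0.3}, {"pos":[0, 0, -0.04], "aperture":0.3}, {"pos":[0, 0, -0.045], "aperture":0.3}, {"pos":[0, 0, -0.045], "aperture":0.3}, {"pos":[0, 0, -0.04], "aperture":0.3}, {"pos":[0, 0, -0.025], "aperture":0.3}, {"aperture":0.3}]'
python3 - <<'E'
from parts import *
o=bot.get_obs();im=camrig.read_camera('wrist');cv2.imwrite('pics/w10.png',im)
H,S,V=cv2.split(cv2.cvtColor(im,cv2.COLOR_BGR2HSV))
for c,s in blob((H>95)&(H<125)&(S>90)&(np.indices(H.shape)[0]>200),1):print(c,s)
for c,s in blob((H>15)&(H<30)&(V>120)&(S>120)&(abs(np.indices(H.shape)[1]-280)<30)&(abs(np.indices(H.shape)[0]-275)<40),1):
    print('core',c,s)
    M=np.array(camrig.camera_info('wrist')['hand_eye']);f=cam('top')and 210/np.tan(np.radians(camrig.camera_info('wrist')['vertical_fov']/2))
    I=camrig.camera_info('wrist');d=M[:3,:3]@[(c[0]-I['cx'])/f,-(c[1]-I['cy'])/f,-1];p=M[:3,3]
    for z in(-.010,-.0125,-.015):print(z,p+d*(z-p[2])/d[2])
print(rel((O[0],O[1],.25)))
E
```

```text
t: 19.75
eef_pos: [0.4744, 0.3595, 0.0056]
tool_rot: [0.001, 0.26, 0.966, 0.001]
contact_force: [-0.0, -0.3, 0.1]
gripper_width: 0.8
grasp_force: 0.0
t: 20.35
eef_pos: [0.4742, 0.3591, 0.0054]
tool_rot: [0.001, 0.26, 0.966, 0.0]
contact_force: [-0.5, -0.9, 5.9]
gripper_width: 0.567
grasp_force: 40.4
t: 21.15
eef_pos: [0.4748, 0.3606, 0.2442]
tool_rot: [0.002, 0.26, 0.966, 0.003]
contact_force: [-0.3, -1.0, -1.8]
gripper_width: 0.566
grasp_force: 41.6
[280.91298812 275.63950198] [ 229  226  104  101 7068]
core [279.77914952 284.30178326] [264 270  32  29 729]
-0.01 [-0.00312916  0.00064742 -0.01      ]
-0.0125 [-0.00159701  0.00064709 -0.0125    ]
-0.015 [-6.48582190e-05  6.46755107e-04 -1.50000000e-02]
[-0.36745538 -0.48269684 -0.00944597]
```

```bash
python3 nudge.py '[{"pos":[-0.01, -0.013, -0.003], "aperture":0.3}, {"pos":[-0.021, -0.028, -0.003], "aperture":0.3}, {"pos":[-0.021, -0.029, 0], "aperture":0.3}, {"pos":[-0.022, -0.029, 0], "aperture":0.3}, {"pos":[-0.022, -0.029, 0], "aperture":0.3}, {"pos":[-0.022, -0.029, 0], "aperture":0.3}, {"pos":[-0.022, -0.029, 0], "aperture":0.3}, {"pos":[-0.022, -0.029, 0], "aperture":0.3}, {"pos":[-0.022, -0.029, 0], "aperture":0.3}, {"pos":[-0.022, -0.029, 0], "aperture":0.3}, {"pos":[-0.022, -0.029, 0], "aperture":0.3}, {"pos":[-0.022, -0.029, 0], "aperture":0.3}, {"pos":[-0.022, -0.029, 0], "aperture":0.3}, {"pos":[-0.022, -0.029, 0], "aperture":0.3}, {"pos":[-0.021, -0.029, 0], "aperture":0.3}, {"pos":[-0.02, -0.028, 0], "aperture":0.3}, {"pos":[-0.016, -0.022, 0], "aperture":0.3}, {"pos":[-0.01, -0.014, 0], "aperture":0.3}, {"aperture":0.3}, {"aperture":0.3}]'
python3 - <<'E'
from parts import *
print(rel(n2w((0,-.9,0))+Rn@[0,0,0]+np.r_[np.array([np.cos(yaw),np.sin(yaw)])*-.0073,.125-.086]))
E
```

```text
t: 23.2
eef_pos: [0.5437, -0.2379, 0.2446]
tool_rot: [-0.001, 0.259, 0.966, 0.001]
contact_force: [-0.4, 0.8, -0.2]
gripper_width: 0.565
grasp_force: 41.6
[-0.00041763 -0.00196717  0.11956314]
```

```bash
python3 nudge.py '[{"pos":[0, -0.001, 0.02], "aperture":0.3}, {"pos":[0, -0.001, 0.03], "aperture":0.3}, {"pos":[0, 0, 0.03], "aperture":0.3}, {"pos":[0, 0, 0.025], "aperture":0.3}, {"pos":[0, 0, 0.015], "aperture":0.3}, {"aperture":0.3}, {"aperture":0.3}]'
python3 - <<'E'
from parts import *
print(rel(n2w((0,-.9,0))+np.r_[np.array([np.cos(yaw),np.sin(yaw)])*-.0073,.113-.086]))
E
```

```text
t: 23.9
eef_pos: [0.5437, -0.2402, 0.1261]
tool_rot: [0.0, 0.259, 0.966, 0.0]
contact_force: [0.5, -0.2, -0.7]
gripper_width: 0.568
grasp_force: 41.6
[9.49766253e-04 9.75611881e-05 1.31407831e-02]
```

```bash
python3 nudge.py '[{"pos":[0.001, 0, 0.005], "aperture":0.3}, {"pos":[0, 0, 0.005], "aperture":0.3}, {"pos":[0, 0, 0.003], "aperture":0.3}, {"pos":[0, 0, 0.002], "aperture":0.3}, {"aperture":0.3}]' 25
python3 nudge.py '[{"pos":[0, 0, 0.002], "aperture":0.3}, {"pos":[0, 0, 0.002], "aperture":0.3}, {"aperture":0.3}]'
python3 nudge.py '[{"pos":[0, 0, 0.002], "aperture":0.3}, {"pos":[0, 0, 0.002], "aperture":0.3}, {"aperture":0.3}]'
python3 - <<'E'
from parts import *
im=camrig.read_camera('wrist');cv2.imwrite('pics/w11.png',im)
H,S,V=cv2.split(cv2.cvtColor(im,cv2.COLOR_BGR2HSV))
for c,s in blob((H>95)&(H<125)&(S>90)&(np.indices(H.shape)[0]>200),1):print(c,s)
for c,s in blob((H>15)&(H<30)&(V>120)&(S>120)&(abs(np.indices(H.shape)[1]-280)<30)&(abs(np.indices(H.shape)[0]-275)<40),1):print('core',c,s)
E
```

```text
t: 24.4
eef_pos: [0.542, -0.2406, 0.1101]
tool_rot: [-0.0, 0.26, 0.966, 0.0]
contact_force: [-0.3, 0.0, -1.1]
gripper_width: 0.565
grasp_force: 41.6
t: 24.7
eef_pos: [0.5421, -0.2405, 0.1071]
tool_rot: [-0.0, 0.26, 0.966, -0.0]
contact_force: [-4.1, 0.9, 8.6]
gripper_width: 0.565
grasp_force: 43.0
t: 25.0
eef_pos: [0.542, -0.2404, 0.1032]
tool_rot: [-0.0, 0.26, 0.966, -0.0]
contact_force: [-5.4, 1.8, 9.2]
gripper_width: 0.563
grasp_force: 45.3
[280.87693361 279.38631075] [ 228  227  105  105 7305]
core [279.83108935 283.        ] [264 267  33  33 817]
```

```bash
python3 nudge.py '[{"pos":[0, 0, 0.0015], "aperture":0.3}, {"pos":[0, 0, 0.0015], "aperture":0.3}, {"aperture":0.3}]'
python3 - <<'E'
from parts import *
o=bot.get_obs();C=cam('wrist',o);im=camrig.read_camera('wrist');cv2.imwrite('pics/w12.png',im)
H,S,V=cv2.split(cv2.cvtColor(im,cv2.COLOR_BGR2HSV))
for c,s in blob((H>95)&(H<125)&(S>90)&(np.indices(H.shape)[0]>200),1):print(c,s)
for c,s in blob((H>15)&(H<30)&(V>120)&(S>120)&(abs(np.indices(H.shape)[1]-280)<30)&(abs(np.indices(H.shape)[0]-275)<40),1):print('core',c,s,onplane(C,*c,28))
E
```

```text
t: 25.35
eef_pos: [0.5419, -0.2402, 0.1002]
tool_rot: [-0.0, 0.26, 0.966, -0.0]
contact_force: [-5.3, 2.7, 10.0]
gripper_width: 0.565
grasp_force: 47.3
[280.69068947 281.02823018] [ 228  229  105  105 7368]
core [279.86666667 282.27953216] [264 266  33  33 855] [ 4.45720973 -1.26724304 28.        ]
```

```bash
python3 nudge.py '[{"pos":[0.001, 0, 0.001], "aperture":0.3}, {"pos":[0.001, 0, 0.0005], "aperture":0.3}, {"pos":[0.0007, 0, 0.0005], "aperture":0.3}, {"aperture":0.3}]'
python3 - <<'E'
from parts import *
o=bot.get_obs();C=cam('wrist',o);im=camrig.read_camera('wrist');cv2.imwrite('pics/w13.png',im)
H,S,V=cv2.split(cv2.cvtColor(im,cv2.COLOR_BGR2HSV))
for c,s in blob((H>15)&(H<30)&(V>120)&(S>120)&(abs(np.indices(H.shape)[1]-280)<30)&(abs(np.indices(H.shape)[0]-275)<40),1):print('core',c,s,onplane(C,*c,28))
E
```

```text
t: 25.8
eef_pos: [0.5412, -0.2398, 0.0992]
tool_rot: [0.002, 0.26, 0.966, -0.0]
contact_force: [-3.1, -0.4, 10.2]
gripper_width: 0.566
grasp_force: 47.8
core [279.87149533 282.23130841] [264 266  33  33 856] [ 3.22986251 -1.22061326 28.        ]
```

View pics/w13.png

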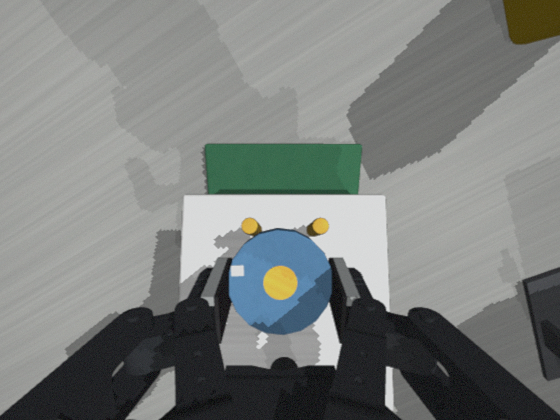

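The insulator sits nearly flat with its core at (280,282), about 2–3 mm uphill of the pins. I'll slide it another 1 mm down the slope and release slowly.

```bash
python3 nudge.py '[{"pos":[0.001, 0, 0.0005], "aperture":0.3}, {"pos":[0.0007, 0, 0.0005], "aperture":0.3}, {"aperture":0.3}, {"aperture":0.58}, {"aperture":0.6}, {"aperture":0.65}, {"aperture":0.72}, {"aperture":0.8}, {"aperture":0.8}]'
python3 - <<'E'
from parts import *
o=bot.get_obs();C=cam('wrist',o);im=camrig.read_camera('wrist');cv2.imwrite('pics/w14.png',im)
H,S,V=cv2.split(cv2.cvtColor(im,cv2.COLOR_BGR2HSV))
for c,s in blob((H>15)&(H<30)&(V>120)&(S>120)&(abs(np.indices(H.shape)[1]-280)<30)&(abs(np.indices(H.shape)[0]-265)<40),1):print('core',c,s,onplane(C,*c,28))
for c,s in blob((H>95)&(H<125)&(S>90)&(np.indices(H.shape)[0]>200),1):print(c,s)
E
```

```text
t: 26.75
eef_pos: [0.5381, -0.2383, 0.096]
tool_rot: [-0.0, 0.26, 0.966, 0.0]
contact_force: [-0.8, 0.1, 0.1]
gripper_width: 0.797
grasp_force: 0.0
core [282.42708333 287.62962963] [267 271  32  34 864] [ 1.18626689 -0.30867775 28.        ]
[283.18232495 288.60978926] [ 231  236  103  106 7355]
```

Insulator rests at nest (1.2, -0.3) mm, in line with the collar. Now the ring.

```bash
python3 nudge.py '[{"pos":[0, 0, -0.01], "aperture":0.78}, {"pos":[0, 0, -0.03], "aperture":0.78}, {"pos":[0, 0, -0.04], "aperture":0.78}, {"pos":[0, 0, -0.04], "aperture":0.78}, {"pos":[0, 0, -0.025], "aperture":0.78}, {"aperture":0.78}]'
python3 - <<'E'
from parts import *
print(rel((.464,.2015,.24)))
o=bot.get_obs();C=cam('wrist',o);im=camrig.read_camera('wrist');cv2.imwrite('pics/w15.png',im)
H,S,V=cv2.split(cv2.cvtColor(im,cv2.COLOR_BGR2HSV))
u,v=proj(C,n2w((0,0,28)));g=np.hypot(*(np.indices(H.shape)-np.array([v,u])[:,None,None]))<25
for c,s in blob((H>15)&(H<30)&(V>120)&(S>120)&g,1):print('core',c,s,onplane(C,*c,28))
E
```

```text
t: 27.4
eef_pos: [0.5408, -0.2386, 0.2464]
tool_rot: [0.004, 0.26, 0.966, -0.001]
contact_force: [0.4, 0.1, -0.5]
gripper_width: 0.779
grasp_force: 0.0
[0.28736356 0.34213938 0.00446523]
core [279.83919598 195.58291457] [272 188  16  16 199] [ 0.5648142  -0.25393706 28.        ]
```

```bash
python3 nudge.py '[{"pos":[0.012, 0.014, 0], "aperture":0.78}, {"pos":[0.023, 0.028, 0], "aperture":0.78}, {"pos":[0.023, 0.028, 0], "aperture":0.78}, {"pos":[0.023, 0.028, 0], "aperture":0.78}, {"pos":[0.023, 0.028, 0], "aperture":0.78}, {"pos":[0.023, 0.028, 0], "aperture":0.78}, {"pos":[0.023, 0.028, 0], "aperture":0.78}, {"pos":[0.023, 0.028, 0], "aperture":0.78}, {"pos":[0.023, 0.028, 0], "aperture":0.78}, {"pos":[0.023, 0.028, 0], "aperture":0.78}, {"pos":[0.023, 0.028, 0], "aperture":0.78}, {"pos":[0.023, 0.027, 0], "aperture":0.78}, {"pos":[0.022, 0.021, 0], "aperture":0.78}, {"aperture":0.78}, {"aperture":0.78}]'
python3 - <<'E'
from parts import *
o=bot.get_obs();C=cam('wrist',o);im=camrig.read_camera('wrist');cv2.imwrite('pics/w16.png',im)
H,S,V=cv2.split(cv2.cvtColor(im,cv2.COLOR_BGR2HSV))
c,r=ring_at(C,(S<60)&(V>80),(.464,.2015,.013),.012,40);print('ring',c,r,rel((*c,.08),o),o['eef_pos'])
E
```

```text
t: 28.95
eef_pos: [0.46, 0.2022, 0.2403]
tool_rot: [-0.001, 0.258, 0.966, -0.001]
contact_force: [1.4, -0.1, -0.7]
gripper_width: 0.784
grasp_force: 0.0
ring [0.46422385 0.20189261] 25.100168228149414 [-0.00403233  0.00213288  0.1602618 ] [0.46001281 0.20220018 0.2402711 ]
```

```bash
python3 nudge.py '[{"pos":[-0.001, 0.001, 0.03], "aperture":0.78}, {"pos":[-0.001, 0.001, 0.04], "aperture":0.78}, {"pos":[-0.001, 0, 0.04], "aperture":0.78}, {"pos":[0, 0, 0.04], "aperture":0.78}, {"pos":[0, 0, 0.01], "aperture":0.78}, {"aperture":0.78}, {"aperture":0.78}]'
python3 - <<'E'
from parts import *
o=bot.get_obs();C=cam('wrist',o);im=camrig.read_camera('wrist');cv2.imwrite('pics/w17.png',im)
H,S,V=cv2.split(cv2.cvtColor(im,cv2.COLOR_BGR2HSV))
for h in(.010,.013):
  c,r=ring_at(C,(S<60)&(V>80),(.464,.2015,.013),h,60);print('ring',c,r,rel((*c,.003),o),o['eef_pos'])
E
```

```text
t: 29.7
eef_pos: [0.4663, 0.202, 0.0827]
tool_rot: [0.001, 0.26, 0.966, 0.001]
contact_force: [0.3, -0.0, 0.7]
gripper_width: 0.782
grasp_force: 0.0
ring [0.46397821 0.20167969] 25.917390823364258 [ 0.00196031 -0.00152605  0.07968321] [0.46630918 0.2019609  0.08268735]
ring [0.46306769 0.20223843] 25.557357788085938 [ 0.0030283  -0.00150047  0.07968209] [0.46630918 0.2019609  0.08268735]
```

```bash
python3 nudge.py '[{"pos":[0.001, -0.001, 0.02], "aperture":0.78}, {"pos":[0.001, -0.0005, 0.025], "aperture":0.78}, {"pos":[0, 0, 0.02], "aperture":0.78}, {"pos":[0, 0, 0.01], "aperture":0.78}, {"pos":[0, 0, 0.005], "aperture":0.78}, {"aperture":0.78}, {"aperture":0.78}]'
python3 nudge.py '[{"aperture":0.7}, {"aperture":0.5}, {"aperture":0.3}, {"aperture":0.3}, {"aperture":0.3}, {"aperture":0.3}]' 30
python3 nudge.py '[{"pos":[0, 0, -0.01], "aperture":0.3}, {"pos":[0, 0, -0.03], "aperture":0.3}, {"pos":[0, 0, -0.04], "aperture":0.3}, {"pos":[0, 0, -0.045], "aperture":0.3}, {"pos":[0, 0, -0.045], "aperture":0.3}, {"pos":[0, 0, -0.04], "aperture":0.3}, {"pos":[0, 0, -0.028], "aperture":0.3}, {"aperture":0.3}]'
python3 - <<'E'
from parts import *
o=bot.get_obs();im=camrig.read_camera('wrist');cv2.imwrite('pics/w18.png',im)
H,S,V=cv2.split(cv2.cvtColor(im,cv2.COLOR_BGR2HSV))
m=((S<60)&(V>95)).astype(np.uint8);m[:215]=0;m[335:]=0;m[:,:225]=0;m[:,335:]=0
print([(c.round(1),s) for c,s in blob(m,3)])
I=camrig.camera_info('wrist');M=np.array(I['hand_eye']);f=210/np.tan(np.radians(I['vertical_fov']/2))
def tool(u,v,z):
    d=M[:3,:3]@[(u-I['cx'])/f,-(v-I['cy'])/f,-1];p=M[:3,3];return p+d*(z-p[2])/d[2]
col=im[:,280].astype(int).max(1);print(col[215:335:2])
print('edges',[ (v,tool(280,v,-.0105)[0].round(4)) for v in (230,240,250,255,260,290,300,305,310,320)])
print(rel((O[0],O[1],.25)))
E
```

```text
t: 30.45
eef_pos: [0.4637, 0.2019, 0.0023]
tool_rot: [0.001, 0.26, 0.966, 0.001]
contact_force: [-0.7, -0.7, 0.5]
gripper_width: 0.783
grasp_force: 0.0
t: 31.05
eef_pos: [0.4634, 0.2016, 0.0023]
tool_rot: [0.001, 0.26, 0.966, 0.0]
contact_force: [-0.3, 0.0, 8.5]
gripper_width: 0.56
grasp_force: 29.7
t: 31.85
eef_pos: [0.4646, 0.2029, 0.2439]
tool_rot: [0.003, 0.26, 0.966, 0.002]
contact_force: [-0.2, 0.3, -0.9]
gripper_width: 0.562
grasp_force: 31.5
[(array([277.1, 290.4]), array([ 225,  227,  110,  108, 7113], dtype=int32)), (array([232.4, 236.1]), array([225, 215,  22,  49, 653], dtype=int32)), (array([334. , 259.5]), array([334, 258,   1,   4,   4], dtype=int32))]
[208 188 188 198 197 187  97 104 110 144 159 150 150 149 143 135 168 185
 174 176 216 214 196 200 212 193 170 174 194 202 206 199 194 207 195 208
 190 193 208 207 203 204 100  62  70  76  72  98 119 114 116 110 110 136
 150 148 145 147 143 148]
edges [(230, np.float64(0.0259)), (240, np.float64(0.0208)), (250, np.float64(0.0157)), (255, np.float64(0.0131)), (260, np.float64(0.0104)), (290, np.float64(-0.006)), (300, np.float64(-0.0118)), (305, np.float64(-0.0147)), (310, np.float64(-0.0177)), (320, np.float64(-0.0237))]
[-0.29758791 -0.34116482 -0.00854148]
```

```bash
python3 nudge.py '[{"pos":[-0.01, -0.013, -0.004], "aperture":0.3}, {"pos":[-0.021, -0.026, -0.004], "aperture":0.3}, {"pos":[-0.023, -0.028, 0], "aperture":0.3}, {"pos":[-0.023, -0.028, 0], "aperture":0.3}, {"pos":[-0.023, -0.028, 0], "aperture":0.3}, {"pos":[-0.023, -0.028, 0], "aperture":0.3}, {"pos":[-0.023, -0.028, 0], "aperture":0.3}, {"pos":[-0.023, -0.028, 0], "aperture":0.3}, {"pos":[-0.023, -0.028, 0], "aperture":0.3}, {"pos":[-0.023, -0.028, 0], "aperture":0.3}, {"pos":[-0.023, -0.028, 0], "aperture":0.3}, {"pos":[-0.022, -0.026, 0], "aperture":0.3}, {"pos":[-0.016, -0.017, 0], "aperture":0.3}, {"pos":[-0.008, -0.008, 0], "aperture":0.3}, {"aperture":0.3}, {"aperture":0.3}]'
python3 - <<'E'
from parts import *
print(rel(n2w((0,-.3,0))+np.r_[np.array([np.cos(yaw),np.sin(yaw)])*-.0137,.135-.086]))
E
```

```text
t: 33.5
eef_pos: [0.5366, -0.2351, 0.2467]
tool_rot: [-0.001, 0.259, 0.966, 0.001]
contact_force: [0.5, 0.0, -1.1]
gripper_width: 0.561
grasp_force: 31.4
[-0.00152369 -0.00019988  0.11169287]
```

```bash
python3 nudge.py '[{"pos":[-0.001, 0, 0.02], "aperture":0.3}, {"pos":[0, 0, 0.03], "aperture":0.3}, {"pos":[0, 0, 0.03], "aperture":0.3}, {"pos":[0, 0, 0.02], "aperture":0.3}, {"pos":[0, 0, 0.01], "aperture":0.3}, {"aperture":0.3}, {"aperture":0.3}]' 25
python3 - <<'E'
from parts import *
print(rel(n2w((0,-.3,0))+np.r_[np.array([np.cos(yaw),np.sin(yaw)])*-.0137,.122-.086]))
E
```

```text
t: 34.2
eef_pos: [0.5385, -0.2367, 0.1383]
tool_rot: [0.001, 0.259, 0.966, 0.0]
contact_force: [0.1, 0.3, 0.2]
gripper_width: 0.561
grasp_force: 31.4
[0.00109831 0.00035506 0.01632636]
```

```bash
python3 nudge.py '[{"pos":[0.001, 0, 0.005], "aperture":0.3}, {"pos":[0, 0, 0.005], "aperture":0.3}, {"pos":[0, 0, 0.004], "aperture":0.3}, {"pos":[0, 0, 0.003], "aperture":0.3}, {"aperture":0.3}]'
python3 nudge.py '[{"pos":[0, 0, 0.002], "aperture":0.3}, {"pos":[0, 0, 0.002], "aperture":0.3}, {"pos":[0, 0, 0.001], "aperture":0.3}, {"aperture":0.3}]'
python3 nudge.py '[{"pos":[0, 0, 0.002], "aperture":0.3}, {"pos":[0, 0, 0.002], "aperture":0.3}, {"aperture":0.3}]'
```

```text
t: 34.7
eef_pos: [0.5368, -0.237, 0.1202]
tool_rot: [-0.0, 0.26, 0.966, -0.0]
contact_force: [-1.4, 0.0, 1.7]
gripper_width: 0.559
grasp_force: 31.7
t: 35.1
eef_pos: [0.5373, -0.2361, 0.1159]
tool_rot: [0.0, 0.26, 0.966, 0.0]
contact_force: [-2.2, 2.3, 5.6]
gripper_width: 0.558
grasp_force: 28.9
t: 35.4
eef_pos: [0.5375, -0.2361, 0.112]
tool_rot: [0.0, 0.259, 0.966, 0.0]
contact_force: [-2.0, 2.6, 6.2]
gripper_width: 0.561
grasp_force: 29.6
```

```bash
python3 nudge.py '[{"pos":[0.0005, 0, 0.001], "aperture":0.3}, {"aperture":0.3}, {"aperture":0.58}, {"aperture":0.6}, {"aperture":0.65}, {"aperture":0.72}, {"aperture":0.8}, {"aperture":0.8}]'
python3 nudge.py '[{"pos":[0, 0, -0.01], "aperture":0.8}, {"pos":[0, 0, -0.03], "aperture":0.8}, {"pos":[0, 0, -0.04], "aperture":0.8}, {"pos":[0, 0, -0.04], "aperture":0.4}, {"pos":[0, 0, -0.015], "aperture":0}, {"aperture":0}, {"aperture":0}]'
python3 - <<'E'
from parts import *
o=bot.get_obs();C=cam('wrist',o);im=camrig.read_camera('wrist');cv2.imwrite('pics/w19.png',im)
u,v=map(int,proj(C,n2w((0,0,38))));print(u,v)
x0,y0=u-70,v-70
cv2.imwrite('pics/w19c.png',cv2.resize(im[max(y0,0):y0+140,x0:x0+140],None,fx=4,fy=4,interpolation=cv2.INTER_CUBIC)); print(x0,y0)
for n in((54,0,55),(-23.8,16.6,35),(-23.8,-16.6,35)):print(proj(C,n2w(n)))
H,S,V=cv2.split(cv2.cvtColor(im,cv2.COLOR_BGR2HSV))
g=np.hypot(*(np.indices(H.shape)-np.array([v,u])[:,None,None]))<25
for c,s in blob((H>95)&(H<125)&(S>70)&g,3)+blob((H>15)&(H<30)&(V>120)&(S>120)&g,1):print(c,s,onplane(C,*c,28))
print(rel(O+[0,0,.1]))
E
```

```text
t: 36.2
eef_pos: [0.5364, -0.2367, 0.1102]
tool_rot: [-0.0, 0.26, 0.966, 0.0]
contact_force: [-0.1, 0.6, 0.2]
gripper_width: 0.802
grasp_force: 0.0
t: 36.9
eef_pos: [0.5359, -0.2367, 0.2447]
tool_rot: [-0.0, 0.26, 0.966, -0.0]
contact_force: [0.4, 0.4, 0.7]
gripper_width: 0.118
grasp_force: 0.0
281 200
211 130
(np.float64(281.2976654830634), np.float64(261.68866120829136))
(np.float64(299.21971787903806), np.float64(175.49948261149052))
(np.float64(263.2879750191049), np.float64(175.4399648933707))
[280.95770805 202.01909959] [263 185  37  35 733] [-0.05715932 -0.21921093 28.        ]
[280.94444444 202.82323232] [274 195  15  16 198] [ 0.70442098 -0.23084875 28.        ]
[-0.01542192  0.00212372  0.05790171]
```

View pics/w19c.png

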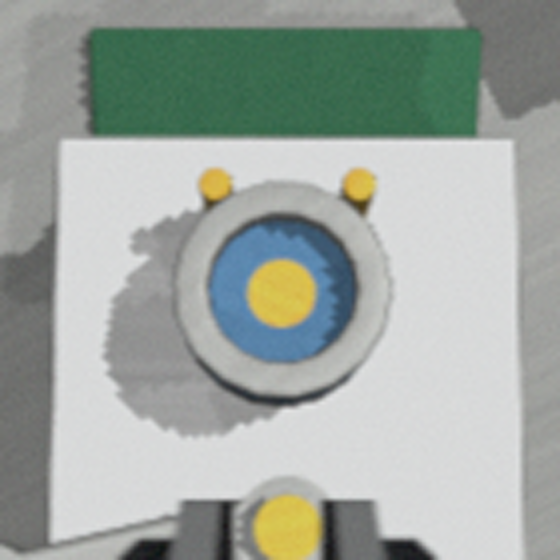

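The stack is right: ring centred at crop (285,288), insulator core at (282,293), both pins touched at the ring's low side. Now I'll plan the keeper's closing sweep with the fingers on its uphill side.

Run:
```python
from nest import *
o=bot.get_obs()
def wp(th,off,h=62):
    return n2w((54-66*np.cos(th)+off*np.sin(th),-66*np.sin(th)-off*np.cos(th),h))
P=[wp(1.8,40,62)+[0,0,.06],wp(1.8,40),wp(1.8,25)]+[wp(t,25) for t in (1.6,1.4,1.2,1.,.8,.6,.4,.2,.05)]
last=np.zeros(3)
for p in P:
    r=rel(p,o);print((p*1000).round(0),(r*1000).round(1),((r-last)*1000).round(1));last=r
```

```text
[ 584. -326.  248.] [-86.8 -53.2  -4. ] [-86.8 -53.2  -4. ]
[ 584. -326.  188.] [-86.9 -53.2  56. ] [-0.1  0.  60. ]
[ 571. -323.  182.] [-73.7 -56.6  62.2] [13.2 -3.4  6.2]
[ 558. -323.  176.] [-62.4 -63.2  67.4] [11.3 -6.6  5.3]
[ 545. -320.  171.] [-50.2 -67.2  73.2] [12.2 -4.   5.7]
[ 533. -315.  165.] [-37.5 -68.5  79.1] [12.7 -1.3  6. ]
[ 523. -307.  159.] [-24.8 -66.9  85.1] [12.7  1.6  5.9]
[ 515. -297.  153.] [-12.7 -62.6  90.8] [12.1  4.3  5.7]
[ 509. -286.  148.] [ -1.5 -55.7  96. ] [11.1  6.9  5.2]
[ 505. -273.  143.] [  8.1 -46.5 100.5] [9.7 9.2 4.5]
[ 504. -259.  140.] [ 15.9 -35.4 104.2] [ 7.8 11.1  3.7]
[ 504. -249.  138.] [ 20.4 -26.  106.3] [4.5 9.4 2.1]
```

```bash
python3 nudge.py '[{"pos":[-0.012, -0.008, 0], "aperture":0}, {"pos":[-0.025, -0.015, 0], "aperture":0}, {"pos":[-0.025, -0.015, -0.002], "aperture":0}, {"pos":[-0.025, -0.015, -0.002], "aperture":0}, {"pos":[0, 0, 0.01], "aperture":0}, {"pos":[0, 0, 0.03], "aperture":0}, {"pos":[0, 0, 0.02], "aperture":0}, {"aperture":0}]'
python3 nudge.py '[{"pos":[0.006, -0.0015, 0.003], "aperture":0}, {"pos":[0.007, -0.002, 0.003], "aperture":0}, {"pos":[0.006, -0.003, 0.0025], "aperture":0}, {"pos":[0.006, -0.003, 0.003], "aperture":0}, {"pos":[0.006, -0.002, 0.003], "aperture":0}, {"pos":[0.006, -0.002, 0.003], "aperture":0}, {"pos":[0.006, -0.001, 0.003], "aperture":0}, {"pos":[0.006, 0, 0.003], "aperture":0}, {"pos":[0.007, 0.001, 0.003], "aperture":0}, {"pos":[0.006, 0.001, 0.003], "aperture":0}, {"pos":[0.006, 0.002, 0.003], "aperture":0}, {"pos":[0.006, 0.002, 0.003], "aperture":0}, {"pos":[0.006, 0.003, 0.003], "aperture":0}, {"pos":[0.005, 0.004, 0.002], "aperture":0}, {"aperture":0}]'
python3 - <<'E'
from nest import *
o=bot.get_obs();print(rel(n2w((54-66*np.cos(.4)+25*np.sin(.4),-66*np.sin(.4)-25*np.cos(.4),62))))
C=cam('wrist',o);im=camrig.read_camera('wrist');cv2.imwrite('pics/w20.png',im)
H,S,V=cv2.split(cv2.cvtColor(im,cv2.COLOR_BGR2HSV))
for c,st in blob((H<6)&(S>180)&(V>90),2):
    q=onplane(C,*c,75);print('knob',c,st,q,np.arctan2(-q[1],54-q[0]))
E
```

```text
t: 37.75
eef_pos: [0.5824, -0.3255, 0.1843]
tool_rot: [-0.004, 0.26, 0.966, 0.001]
contact_force: [-0.7, 0.2, -0.2]
gripper_width: 0.004
grasp_force: 0.0
t: 39.25
eef_pos: [0.5098, -0.2837, 0.1482]
tool_rot: [-0.001, 0.259, 0.966, 0.0]
contact_force: [-0.5, 0.0, -0.5]
gripper_width: 0.001
grasp_force: 0.0
[0.00978935 0.00698062 0.00473938]
knob [311.04776119 247.10945274] [ 293  230   37   35 1005] [  2.66434245 -39.90752591  75.        ] 0.6607978543470541
```

```bash
python3 nudge.py '[{"pos":[0.005, 0.0035, 0.002], "aperture":0}, {"pos":[0.005, 0.0035, 0.002], "aperture":0}, {"pos":[0.004, 0.005, 0.002], "aperture":0}, {"pos":[0.004, 0.006, 0.002], "aperture":0}, {"pos":[0.002, 0.005, 0.001], "aperture":0}, {"pos":[0.002, 0.005, 0.001], "aperture":0}, {"aperture":0}]'
python3 - <<'E'
from nest import *
o=bot.get_obs();C=cam('wrist',o);im=camrig.read_camera('wrist');cv2.imwrite('pics/w21.png',im)
H,S,V=cv2.split(cv2.cvtColor(im,cv2.COLOR_BGR2HSV))
for c,st in blob((H<6)&(S>180)&(V>90),2):
    q=onplane(C,*c,75);print('knob',c,st,q,np.arctan2(-q[1],54-q[0]))
E
```

```text
t: 40.0
eef_pos: [0.5056, -0.2483, 0.1385]
tool_rot: [-0.001, 0.259, 0.966, 0.0]
contact_force: [0.1, 0.1, 0.5]
gripper_width: 0.001
grasp_force: 0.0
knob [327.15247525 266.96039604] [ 309  249   37   37 1010] [-11.4059581  -3.7972078  75.       ] 0.057990897996458575
```

```bash
python3 nudge.py '[{"pos":[0, 0.0015, 0], "aperture":0}, {"pos":[0, 0.0015, 0], "aperture":0}, {"pos":[0, 0.0015, 0], "aperture":0}, {"aperture":0}]'
python3 nudge.py '[{"pos":[0, 0.0015, 0], "aperture":0}, {"aperture":0}]'
```

```text
t: 40.45
eef_pos: [0.5078, -0.2457, 0.1386]
tool_rot: [-0.0, 0.26, 0.966, -0.0]
contact_force: [-0.8, -1.7, 0.0]
gripper_width: 0.001
grasp_force: 0.8
t: 40.65
eef_pos: [0.5089, -0.2443, 0.1388]
tool_rot: [0.0, 0.26, 0.966, 0.0]
contact_force: [-1.3, -1.5, -1.4]
gripper_width: -0.003
grasp_force: 0.8
```

```bash
python3 nudge.py '[{"pos":[0, 0.0015, 0], "aperture":0}, {"pos":[0, 0.001, 0], "aperture":0}, {"aperture":0}]'
python3 - <<'E'
from nest import *
o=bot.get_obs();C=cam('wrist',o);im=camrig.read_camera('wrist');cv2.imwrite('pics/w22.png',im)
H,S,V=cv2.split(cv2.cvtColor(im,cv2.COLOR_BGR2HSV))
for c,st in blob((H<6)&(S>180)&(V>90),1):
    q=onplane(C,*c,75);print('knob',c,st,q,np.arctan2(-q[1],54-q[0]))
E
```

```text
t: 40.95
eef_pos: [0.5095, -0.2432, 0.1387]
tool_rot: [-0.0, 0.26, 0.966, -0.001]
contact_force: [-2.5, -3.8, -0.1]
gripper_width: -0.002
grasp_force: 2.3
knob [324.47920792 264.7009901 ] [ 307  247   36   36 1010] [-11.65113523   1.3104565   75.        ] -0.019958261091565684
```

Force is rising at the stop and the knob reads about 0 rad, so the keeper is shut. Backing off, rising, and doing a final check.

```bash
python3 nudge.py '[{"pos":[0, -0.005, 0], "aperture":0}, {"pos":[0, -0.015, 0], "aperture":0}, {"pos":[0, -0.015, -0.02], "aperture":0}, {"pos":[0, 0, -0.04], "aperture":0}, {"pos":[0, 0, -0.04], "aperture":0}, {"pos":[0, 0, -0.02], "aperture":0}, {"aperture":0}, {"aperture":0}, {"aperture":0}]'
python3 - <<'E'
from nest import *
o=bot.get_obs();print(o['eef_pos'],o['t'],o['contact_force'])
C=cam('wrist',o);im=camrig.read_camera('wrist');cv2.imwrite('pics/w23.png',im)
def f(C,im):
    H,S,V=cv2.split(cv2.cvtColor(im,cv2.COLOR_BGR2HSV))
    u,v=proj(C,n2w((-10,0,75)));g=np.hypot(*(np.indices(H.shape)-np.array([v,u])[:,None,None]))<40
    for c,st in blob((H<6)&(S>180)&(V>90)&g,1):
        q=onplane(C,*c,75);print('knob',c,q,np.arctan2(-q[1],54-q[0]))
f(C,im);t=camrig.read_camera('top');cv2.imwrite('pics/top1.png',t);f(cam('top'),t)
a=cv2.imread('pics/top0.png')
d=cv2.absdiff(a,t).max(2)>40
print([(c.round(0),s[:5]) for c,s in blob(d,8)])
E
```

```text
t: 41.9
eef_pos: [0.4916, -0.2725, 0.2575]
tool_rot: [-0.001, 0.26, 0.966, 0.0]
contact_force: [-0.5, 0.1, -0.5]
gripper_width: 0.005
grasp_force: 0.0
[ 0.49163953 -0.27254711  0.25749632] 41.9 [-0.46601671  0.12524661 -0.46956384]
knob [345.54276316 198.75      ] [-11.87647707   1.3967522   75.        ] -0.021199417669418765
knob [432.01694915 251.61016949] [-13.68016987  -0.54806805  75.        ] 0.008097734802547777
[(array([528., 254.]), array([ 479,  198,   81,   93, 3744], dtype=int32)), (array([433., 240.]), array([418, 220,  42,  40, 674], dtype=int32)), (array([145., 273.]), array([129, 261,  32,  26, 605], dtype=int32)), (array([190., 216.]), array([177, 204,  28,  24, 481], dtype=int32)), (array([216., 279.]), array([203, 267,  28,  24, 387], dtype=int32)), (array([456., 416.]), array([445, 413,  23,   7,  47], dtype=int32)), (array([518., 411.]), array([506, 408,  23,   9,  32], dtype=int32)), (array([458., 228.]), array([455, 222,   8,  13,  28], dtype=int32))]
```

The keeper is shut in both views (wrist -0.02 rad, top +0.01 rad). The only changes in the scene are the moved parts and the arm, so the bystanders are undisturbed and I'm handing in.

```bash
python3 -c "
from station import bot, camrig
print(bot.hand_in())"
```

```text
the job is handed in; nothing more can be done
None
```

I built the collar, insulator and ring stack flat on the plate, about 1 mm from the pins by my camera estimate. The keeper is swung shut over it and released, and the bystanders did not move. I handed in at about 42 s; the verdict was not shown.

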